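# Engage the router lift key and hold the brake open

### The arm

A 7-joint arm with a two-finger parallel gripper is mounted at the origin on the work surface. World frame = base frame: x ahead of the robot, y to its left, z up, the work surface at z = 0. Lengths are in mm, angles in rad, forces in N, time in s.
With the tool pointing down it reaches from about 350 to 900 mm from the base axis. Payload 19.9 kg.
Tool frame: the origin (TCP) lies on the centre line of the jaws, within the pads' length; the fingertips stand 25 mm ahead of it and the grasp point (between the pads) lies 6 mm ahead of it; x points along the fingers, y is the direction in which the jaws open and shut, and the axes are right-handed (so a half turn about x gives the same grasp; the last joint's range is limited). The gripper opens to 94 mm and grips with 3 to 60 N. Pads are 16 mm wide; open, the fingers measure 119 mm over their backs; the gripper's body (75 mm by 177 mm) begins 78 mm behind the grasp point.
Start: joints at [1.073, 0.417, -0.01, 1.614, 0.005, 1.111, -0.053], TCP at [275.105, -561.176, 230.425] pointing down, gripper open.
Joint ranges: [-2.81, 2.81], [-0.39, 2.02], [-1.27, 1.25], [0.06, 2.57], [-1.19, 4.33], [0.19, 2], [-2.82, 2.82]. Speed limits (rad/s): [1.89, 1.89, 2.39, 2.39, 3.01, 3.01, 3.01].

### API

Orientations are given as a rotation vector (axis times angle).
In Python, from station import arm, viewer, ticket, nets gives the robot as it stands.
- The arm moves only by the tool apply_moves, never from a script. Its arguments are lists of equal length, an entry for each row: "dr": the turn, a rotation vector about the tool's x, y, z in rad, a list of three; "slide": the shift along the tool's x, y, z in mm, a list of three; "gripper": the finger opening in mm, from 0 to 94. In form: {"dr": [[ax, ay, az], ...], "slide": [[x, y, z], ...], "gripper": [gripper, ...]}. A call has 1 to 20 rows; each row shifts and turns the pose as measured when the row begins, along the tool's axes as they then stand; what a row does not reach is not made up. A row lasts 1/12 s, in which the tool goes at most 41.7 mm and 7.16 degrees, less where a joint would pass 70% of its speed; a pose out of reach is approached as far as the arm can. A call is refused whole if a number of a shift passes 41.7 or a number of a turn 0.125, either way. A call with a gripper value outside its range is refused whole. The fingers move at their own pace and stop on an object; "force" is the grip in N (left out, the last holds). Time passes only in rows, so rows that do not move let the fingers close. It gives the time, the measured TCP pose, the force and the opening at its end, in the units of the state.
- arm.sense(): the state, without advancing time (a new reading comes with each control period).
- viewer.read_camera(name): name is "scene" or "top"; returns the picture (384x512x3 uint8, red, green, blue); there is no depth.
- viewer.get_calibration(name): a dict with "fov_y" (degrees; the focal length in pixels is half the picture's height over the tangent of half this angle, whatever the lens; pixels are square), "cx", "cy" (the principal point, pixels), "world_from_camera" (4x4, takes a point from camera to world coordinates). Camera axes: x right, y down, z forward; pixel columns grow to the right and rows downward; lengths in mm; the calibration is good to about 2 mm. A picture is of the moment at which its call begins. get_calibration takes no time and is no camera call.
- ticket.close_job(): hands the job in, once; it reports no verdict.
Trained networks look in the newest picture that a camera, given by its name, has taken for a name from the list of things; names that differ only in an ending like _2 or _b are one class to them, and where a whole thing is asked for, a point or a joint stands for the part that bears it (a point fixed in the world has none). Each returns a list of dicts, best first, with "p" (0 to 1); they miss things now and then, are a little off and sometimes report something else, mostly with a low value. They report only what shows in the picture. A call takes as long as a camera call.
- nets.look_for(camera, target): "centre" ([column, row] as shares, 0 to 1, of the picture: columns of its width, rows of its height, amid what is visible of it).
- nets.masks_of(camera, target): "region" (384x512 bool, what is visible of it) and "centre" ([column, row] as shares, 0 to 1, of the picture: columns of its width, rows of its height, amid what is visible of it).
The state is a dict: "clock": time; "joints": joint angles; "joint_vel": joint speeds; "joint_torque": joint torques, N m; "tcp_pos": TCP position; "ee_rot": TCP orientation; "force": force on the tool from outside, world axes, zero at the start; "ft_torque": the same for the moment, N m; "finger_gap": finger opening in mm.
Only numpy, scipy, OpenCV 4.12 (cv2) and the standard library are available. Lean on these libraries where they do the work, as an engineer would, in place of code of your own. Each camera call takes 0.05 s, during which the arm holds its last target. There are 200 camera calls.

### The job

Pull the drawer of the grey drawer unit all the way out to its stop and leave it open, then take out the lift key by its black T-handle. Set its splined end into the brass socket in the aluminium router plate, turn it until the splines mesh, slide it home until its brass collar sits on the socket, then press the key and socket down to the bottom of the spring travel, which frees the lift's brake. Finish still gripping the handle and holding it pressed down, and leave the pliers, the frame corner, the T-square and the glass pane undisturbed.

Things in the scene. Friction and masses are not known exactly. Their poses are not given: they have to be found in the camera images.
- unit_front (a point): Grey laminate drawer unit on the bench, 235 deep (x) x 240 wide (y) x 139 mm high, one pine-fronted drawer. This point: middle of the front edge of its top, x pointing back into the unit; the drawer opens along -x. The drawer front's top edge is 127 mm above the bench, its side walls stand 99 mm to either side of the key.
- unit_drawer0_handle (a point): Centre of the drawer's steel bar handle: 11 mm thick, 120 mm long along y, 101 mm above the bench, 38 mm below the unit's top, 35 mm out from the drawer front. x points into the unit; pull along -x.
- unit_drawer0 (a joint): Drawer travel in m: 0 shut (as it starts), 0.160 at its stop. Slides with about 1 N of friction and stays where it is left.
- key_grip (a point): Centre of the lift key's black T-handle: bar 84 long (x) x 20 wide (y) x 22 mm high (z = the key's axis). Key: about 0.2 kg, 85 mm long. It hangs upright by its collar in a round hole of a wooden holder (30 mm high) in the drawer, 71 mm behind the drawer front's inner face, handle 99 mm above the bench, free to turn. Lift 27 mm to leave the hole, 110 mm to clear the drawer and unit.
- key_collar (a point): Centre of the underside of the key's brass collar (30 mm dia, 4 mm thick), 47 mm below the handle's centre, axes as key_grip. Above it a 14 mm shaft, 32 mm to the handle. Below it 27 mm of splined end: 18 mm of 13.8 mm core with four 5 mm wide ribs to 24 mm dia along +-x and +-y (two in line with the T-bar), rib ends rounded; then a 9 mm plain nose tapering to 8 mm dia.
- socket_mouth (a point): Centre of the top face of the brass socket (37 mm dia); z up, x and y along its cross of slots (7.4 mm wide, bore 15.8 mm): the key meshes at any multiple of 90 degrees to them. At rest the face is 69 mm above the bench, 3 mm below the plate. The socket turns only stiffly (0.5 N m). Unmeshed, the ribs stand on the face with the collar 18 mm above it; meshed, the collar comes down onto the face.
- lift_socket (a joint): How far the socket is pressed down against its spring, in m: 0 at rest, 0.008 at the bottom. The spring needs about 7 N to start and 13 N at the bottom; the key's own weight does not press it, and it comes up when let go.
- router_table: Router table on the bench, white melamine top 330 (x) x 400 (y) mm, 72 mm high; origin: centre of its underside. The socket lies in a 40 mm hole of the flush aluminium plate at x -70, y +85 mm. A fence 70 mm high runs along y behind the cutter, its face at x +25 mm.
- pliers_c (a point): Chrome pliers, 140 mm long, lying on the router table's top: leave alone.
- corner_c (a point): Black resin frame corner, an L of 60 x 60 x 20 mm, lying on the router table's top: leave alone.
- square_c (a point): Aluminium T-square, 450 mm blade, lying on the bench at the right: leave alone.
- pane_c (a point): Glass frame pane 250 x 200 x 4 mm, standing in its steel edge-guard rack at the left: leave alone.

How it is judged:
By the outcome, as a careful person would: the job done as asked, in the order asked, and still so for the second after the job is handed in, while the arm keeps its last pose, push and grip.
It also fails if it takes over 67 s, if anything falls off the work surface, if the arm or the gripper's body presses on something with over 40 N, if the wrist force passes 120 N, or if a joint passes its speed limit or range.

## Working session

There is one attempt and no reset: what is moved stays moved. The work goes in short steps, Python scripts to look and compute and a tool call to move; the robot and the scene stay as the last step left them, time stands still between calls to the robot, and variables do not carry over. Pictures are saved under pics/ and viewed, on a budget of 10 in all, crops included, one or two more only if the job needs it, and the job is handed in when it is done.

Besides the shell and the picture viewer there is one more tool, called after "Emit:" by a JSON object that holds its "api" and its "payload", one argument or row to a line. apply_moves: Moves the arm, as the interface text tells. Its arguments: {"type":"object","properties":{"dr":{"type":"array"},"slide":{"type":"array"},"gripper":{"type":"array"},"force":{"type":"number"}},"required":["dr","slide","gripper"]}

```bash
mkdir -p pics; ls; cat > h.py <<'E'
import numpy as np, cv2
from station import arm, viewer, ticket, nets
def ray(cam,u,v):
    c=viewer.get_calibration(cam);f=192/np.tan(np.radians(c["fov_y"])/2)
    T=np.array(c["world_from_camera"]);d=T[:3,:3]@np.array([(u-c["cx"])/f,(v-c["cy"])/f,1]);return T[:3,3],d
def at(cam,u,v,z):
    o,d=ray(cam,u,v);return o+d*(z-o[2])/d[2]
def proj(cam,p):
    c=viewer.get_calibration(cam);f=192/np.tan(np.radians(c["fov_y"])/2)
    T=np.array(c["world_from_camera"]);q=T[:3,:3].T@(np.array(p)-T[:3,3]);return np.array([c["cx"]+f*q[0]/q[2],c["cy"]+f*q[1]/q[2]])
E
python3 - <<'E'
from h import *
for c in("scene","top"):
    im=viewer.read_camera(c);cv2.imwrite(f"pics/{c}0.png",im[:,:,::-1])
    k=viewer.get_calibration(c);print(c,k["fov_y"],k["cx"],k["cy"],np.round(k["world_from_camera"],3).tolist(), [x for x in k if x not in("fov_y","cx","cy","world_from_camera")])
    for t,z in(("unit_front",139),("unit_drawer0_handle",101),("socket_mouth",69),("router_table",72),("key_grip",99),("pane_c",100),("square_c",5)):
        for r in nets.look_for(c,t)[:2]:
            u,v=r["centre"][0]*512,r["centre"][1]*384
            print(t,round(r["p"],2),round(u,1),round(v,1),at(c,u,v,z).round(1))
s=arm.sense();print(s["ee_rot"],s["tcp_pos"],s["finger_gap"],s["clock"])
E
```

```text
pics
scene 45.29297575869213 247.5749424346329 192.68229357470764 [[-0.495, 0.666, -0.558, 1624.554], [0.869, 0.374, -0.324, 567.863], [-0.008, -0.645, -0.764, 1531.139], [0.0, 0.0, 0.0, 1.0]] []
unit_front 0.69 314.8 260.9 [765.2 338.2 139. ]
unit_front 0.38 396.4 253.5 [595.3 577.9 139. ]
unit_drawer0_handle 0.6 314.4 222.0 [582.7 258.8 101. ]
socket_mouth 0.47 225.7 188.0 [ 579.5 -145.5   69. ]
router_table 0.65 201.8 195.7 [ 665.7 -208.5   72. ]
router_table 0.58 394.5 254.5 [553.4 573.7  72. ]
pane_c 0.51 394.2 256.5 [582.8 575.3 100. ]
top 55.41815316125412 257.2940112647612 190.87835581409564 [[-0.012, -0.981, 0.196, 341.31], [-1.0, 0.012, -0.006, -6.383], [0.003, -0.196, -0.981, 1308.032], [0.0, 0.0, 0.0, 1.0]] []
unit_front 0.86 158.4 151.1 [713.4 314.4 139. ]
unit_front 0.25 428.7 237.8 [ 415.7 -557.1  139. ]
unit_drawer0_handle 0.6 166.5 182.6 [614.2 293.  101. ]
socket_mouth 0.38 293.4 192.9 [ 579.9 -138.1   69. ]
pane_c 0.73 368.9 189.7 [ 581.9 -390.1  100. ]
pane_c 0.65 78.4 192.2 [584.8 588.  100. ]
square_c 0.68 427.5 238.8 [ 420.8 -615.7    5. ]
square_c 0.54 165.5 181.3 [640.9 320.8   5. ]
[ 1.96823347  0.45656767 -1.96833397] [ 275.08445565 -561.17584784  230.43820448] 93.7678054749657 0.8
```

```bash
python3 - <<'E'
import cv2
a=cv2.imread("pics/top0.png");cv2.imwrite("pics/top0b.png",cv2.resize(a,(800,600),interpolation=cv2.INTER_CUBIC))
a=cv2.imread("pics/scene0.png");cv2.imwrite("pics/scene0b.png",cv2.resize(a,(800,600),interpolation=cv2.INTER_CUBIC))
E
```

```text
(no output)
```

View pics/top0b.png

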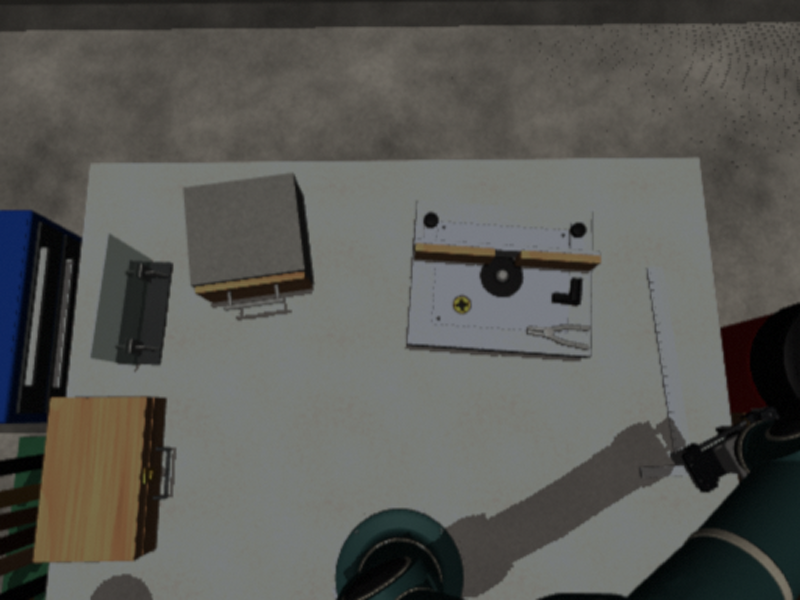

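View pics/scene0b.png

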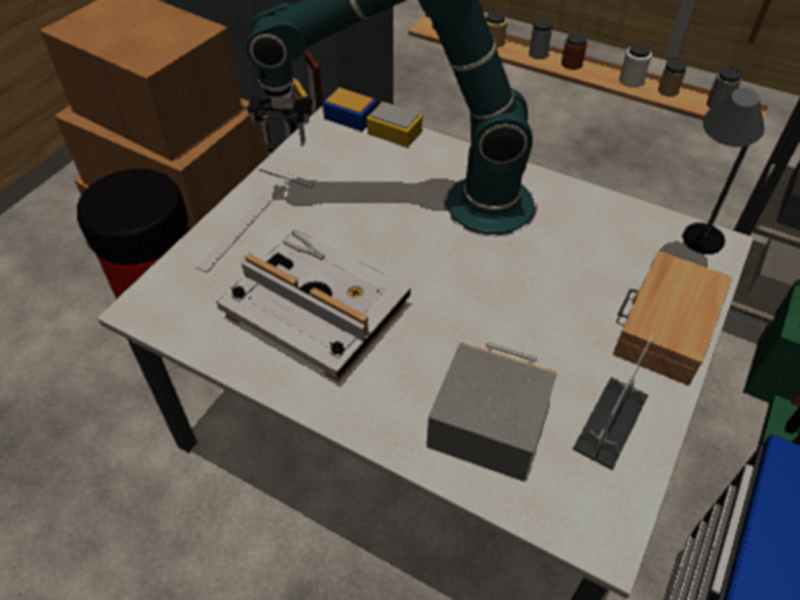

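```bash
python3 - <<'E'
import cv2,numpy as np
a=cv2.imread("pics/top0.png");s=cv2.imread("pics/scene0.png")
def c(i,x,y,w,h):return cv2.resize(i[y:y+h,x:x+w],(400,300),interpolation=cv2.INTER_CUBIC)
o=np.vstack([np.hstack([c(a,110,105,100,75+30) if 0 else c(a,110,108,100,75+25-25),c(a,110,165,80,60)]),np.hstack([c(s,270,210,100,75),c(a,260,165,80,60)])])
cv2.imwrite("pics/crop1.png",cv2.convertScaleAbs(o,alpha=1.4))
E
```

```text
(no output)
```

View pics/crop1.png

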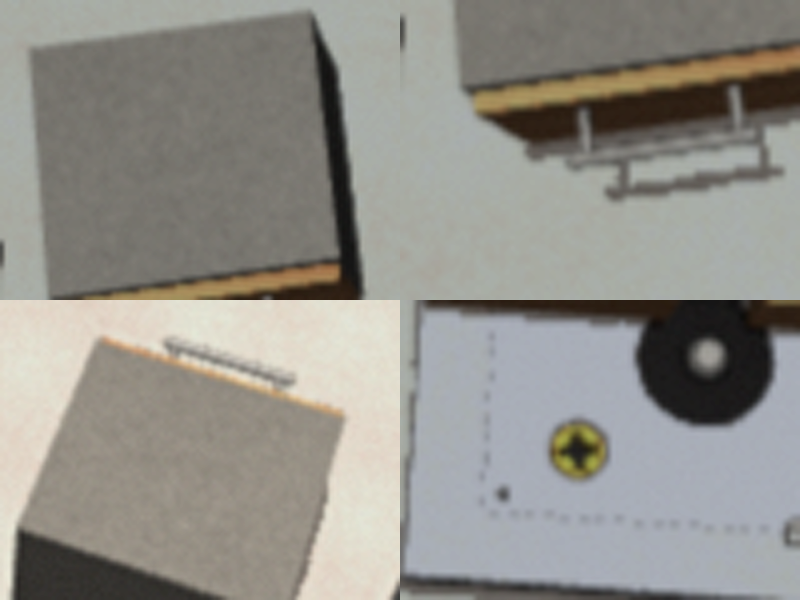

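```bash
python3 - <<'E'
from h import *
def P(n,c,u,v,z):
    p=at(c,u,v,z);print(n,p.round(1));return p
fl=P("FL","top",123,182.6,139);fr=P("FR","top",195,173.5,139);bl=P("BL","top",117.5,120,139);br=P("BR","top",188,111,139)
print(np.linalg.norm(fl-fr),np.linalg.norm(bl-fl),np.linalg.norm(br-fr),"front mid",(fl+fr)/2)
a=P("hl","top",144,197.6,106);b=P("hr","top",182.4,192,106);print((a+b)/2,np.linalg.norm(a-b))
for q in((fl-fr),(a-b)):print(np.degrees(np.arctan2(-q[0],q[1])))
q=bl-fl+br-fr;print(np.degrees(np.arctan2(q[1],q[0])))
a=P("s hl","scene",312,221,106);b=P("s hr","scene",343,230,106);print((a+b)/2)
a=P("s FR","scene",295,219.5,139);b=P("s FL","scene",355.7,238.7,139);print((a+b)/2,np.linalg.norm(a-b))
P("sock","top",295.6,195,69);P("sock","scene",227.2,186.9,69)
# socket cross angle: rectify patch
im=viewer.read_camera("top");g=cv2.cvtColor(im,cv2.COLOR_RGB2GRAY).astype(np.float32)
# refine centre by brass colour
hsv=cv2.cvtColor(im,cv2.COLOR_RGB2HSV);m=cv2.inRange(hsv,(18,90,50),(40,255,255));m[:, :275]=0;m[:,315:]=0;m[:180]=0;m[210:]=0
(cx,cy),r=cv2.minEnclosingCircle(cv2.findNonZero(m));print("circ",cx,cy,r);S=at("top",cx,cy,69);print(S)
for R in(8.5,10,11):
    th=np.radians(np.arange(0,360,2));w=[proj("top",S+[R*np.cos(t),R*np.sin(t),0]) for t in th]
    w=np.array(w,np.float32);v=cv2.remap(g,w[:,:1],w[:,1:],cv2.INTER_LINEAR).ravel()
    F=np.sum(v*np.exp(-4j*th));print(R,"bright phase/4",np.degrees(np.angle(F))/4,abs(F),"slot angle",(np.degrees(np.angle(-F))/4))
    print(v[::3].astype(int))
# wider table orientation
m=nets.masks_of("top","router_table");print([(x["p"],x["centre"],cv2.minAreaRect(cv2.findNonZero(x["region"].astype(np.uint8)))) for x in m[:2]])
E
```

```text
FL [607.3 425.8 139. ]
FR [635.2 191.  139. ]
BL [824.9 457.3 139. ]
BR [854.8 219.4 139. ]
236.41840474881258 219.87382614100318 221.40713026163064 front mid [621.24528398 308.413093   139.        ]
hl [562.7 365.  106. ]
hr [580.2 237.4 106. ]
[571.42808951 301.19873422 106.        ] 128.72623624136796
6.784992281609413
7.834198555159154
7.804446567222477
s hl [586.6 249.8 106. ]
s hr [567.9 369.7 106. ]
[577.26337607 309.72829716 106.        ]
s FR [635.6 198.4 139. ]
s FL [606.  429.2 139. ]
[620.80531244 313.81165296 139.        ] 232.64018958154173
sock [ 572.4 -145.6   69. ]
sock [ 571.1 -143.2   69. ]
circ 295.11224365234375 194.62245178222656 5.1500983238220215
[ 573.75859726 -143.91457842   69.        ]
8.5 bright phase/4 40.653014620838015 1362.293324540653 slot angle -4.346985379161988
[36 39 42 44 46 52 58 63 66 66 63 58 53 48 45 40 36 40 50 59 68 72 72 73
 72 72 65 57 48 37 36 38 41 42 49 56 61 65 68 68 64 59 52 44 40 39 38 36
 41 47 54 58 61 62 61 60 55 52 48 42]
10 bright phase/4 40.322784121252624 1819.3608505522425 slot angle -4.677215878747375
[45 48 52 53 59 67 74 80 82 83 80 74 67 60 54 46 38 46 58 69 78 84 90 90
 90 85 79 68 57 46 43 44 45 49 59 70 78 81 81 81 80 74 65 55 48 46 44 42
 51 59 67 72 76 79 79 75 71 65 59 53]
11 bright phase/4 40.10160643360578 1990.5337032673476 slot angle -4.898393566394217
[ 53  56  60  62  69  77  85  89  89  91  90  85  77  68  59  50  39  51
  62  74  82  89  96 101  96  90  84  74  62  52  48  48  47  54  64  76
  85  89  90  90  89  83  72  61  53  51  48  48  57  67  75  80  85  89
  92  86  79  73  67  61]
[(0.65, [0.6275, 0.4628], ((322.5442810058594, 178.33628845214844), (121.13113403320312, 94.39048767089844), 3.8140745162963867))]
```

```bash
cat >> h.py <<'E'
from scipy.spatial.transform import Rotation as Ro
def plan(x,y,z,yaw,nmax=41):
    """offset to the grasp pose: TCP target xyz, jaw-axis (tool y) yaw in deg mod 180, tool x down"""
    s=arm.sense();R=Ro.from_rotvec(s["ee_rot"]);M=R.as_matrix()
    print("t",round(s["clock"],2),"tcp",np.round(s["tcp_pos"],1),"gap",round(s["finger_gap"],1),"F",np.round(s["force"],1),"j",np.round(s["joints"],2))
    best=None
    for k in(0,180):
        a=np.radians(yaw+k);ty=np.array([np.cos(a),np.sin(a),0]);tx=np.array([0,0,-1.]);G=np.stack([tx,ty,np.cross(tx,ty)],1)
        rv=Ro.from_matrix(M.T@G).as_rotvec();d=np.array([x,y,z])-s["tcp_pos"]
        print("jaw yaw",round(np.degrees(np.arctan2(M[1,1],M[0,1])),1),"turn",rv.round(3),"slide(now)",(M.T@d).round(1),"slide(after turn)",(G.T@d).round(1))
E
python3 -c "
from h import *
plan(573,305,230,7.5)"
```

```text
t 0.9 tcp [ 275.1 -561.2  230.5] gap 94.3 F [-0.9 -0.3 -0.2] j [ 1.07  0.42 -0.01  1.61  0.    1.11 -0.05]
jaw yaw -63.9 turn [-1.246  0.     0.   ] slide(now) [ 5.000e-01 -6.466e+02 -6.488e+02] slide(after turn) [ 5.000e-01  4.084e+02 -8.199e+02]
jaw yaw -63.9 turn [ 1.896  0.    -0.   ] slide(now) [ 5.000e-01 -6.466e+02 -6.488e+02] slide(after turn) [ 5.000e-01 -4.084e+02  8.199e+02]
```

Emit:
{"api": "apply_moves", "payload": {
  "dr": [
    [-0.1245,0,0],
    [-0.1245,0,0],
    [-0.1245,0,0],
    [-0.1245,0,0],
    [-0.1245,0,0],
    [-0.1245,0,0],
    [-0.1245,0,0],
    [-0.1245,0,0],
    [-0.1245,0,0],
    [-0.1245,0,0],
    [0,0,0],
    [0,0,0],
    [0,0,0],
    [0,0,0],
    [0,0,0],
    [0,0,0],
    [0,0,0],
    [0,0,0],
    [0,0,0],
    [0,0,0]
  ],
  "slide": [
    [0,0,0],
    [0,0,0],
    [0,0,0],
    [0,0,0],
    [0,0,0],
    [0,0,0],
    [0,0,0],
    [0,0,0],
    [0,0,0],
    [0,0,0],
    [0,18,-36],
    [0,18,-36],
    [0,18,-36],
    [0,18,-36],
    [0,18,-36],
    [0,18,-36],
    [0,18,-36],
    [0,18,-36],
    [0,18,-36],
    [0,18,-36]
  ],
  "gripper": [22,22,22,22,22,22,22,22,22,22,22,22,22,22,22,22,22,22,22,22]
}}

```text
clock: 2.57
tcp_pos: [399.9, -172.0, 228.8]
ee_rot: [1.104, 1.268, -1.111]
force: [1.2, 0.3, 0.5]
finger_gap: 22.0
```

```bash
python3 -c "
from h import *
plan(573,305,230,7.5)"
```

```text
t 2.57 tcp [ 399.9 -172.   228.8] gap 22.0 F [1.2 0.3 0.5] j [ 0.82  0.1  -0.52  2.05  0.06  1.01  0.41]
jaw yaw 7.8 turn [0.006 0.005 0.001] slide(now) [  -3.6  236.4 -449. ] slide(after turn) [  -1.2  233.9 -450.4]
jaw yaw 7.8 turn [-3.136e+00 -2.000e-03  8.000e-03] slide(now) [  -3.6  236.4 -449. ] slide(after turn) [  -1.2 -233.9  450.4]
```

Emit:
{"api": "apply_moves", "payload": {
  "dr": [
    [0,0,0],
    [0,0,0],
    [0,0,0],
    [0,0,0],
    [0,0,0],
    [0,0,0],
    [0,0,0],
    [0,0,0],
    [0,0,0],
    [0,0,0],
    [0,0,0],
    [0,0,0],
    [0,0,0],
    [0,0,0]
  ],
  "slide": [
    [0,18,-35],
    [0,18,-35],
    [0,18,-35],
    [0,18,-35],
    [0,18,-35],
    [0,18,-35],
    [0,18,-35],
    [0,18,-35],
    [0,18,-35],
    [0,18,-35],
    [0,18,-35],
    [0,18,-35],
    [0,18,-35],
    [0,0,0]
  ],
  "gripper": [22,22,22,22,22,22,22,22,22,22,22,22,22,22]
}}

```text
clock: 3.73
tcp_pos: [574.6, 341.8, 227.0]
ee_rot: [1.106, 1.26, -1.109]
force: [-0.1, 1.0, 0.5]
finger_gap: 22.1
```

```bash
python3 -c "
from h import *
plan(573,305,107,7.3)
im=viewer.read_camera('top');a=cv2.resize(im[130:220,100:220],(800,600),interpolation=cv2.INTER_CUBIC);cv2.imwrite('pics/t1.png',cv2.convertScaleAbs(a[:,:,::-1],alpha=1.4))
"
```

```text
t 3.73 tcp [574.6 341.8 227. ] gap 22.1 F [-0.1  1.   0.5] j [-0.11  0.59 -0.71  1.48  0.41  1.22 -0.74]
jaw yaw 7.8 turn [ 0.008  0.008 -0.005] slide(now) [120.3  -7.2  35.3] slide(after turn) [120.   -6.3  36.3]
jaw yaw 7.8 turn [-3.133  0.008  0.013] slide(now) [120.3  -7.2  35.3] slide(after turn) [120.    6.3 -36.3]
```

View pics/t1.png

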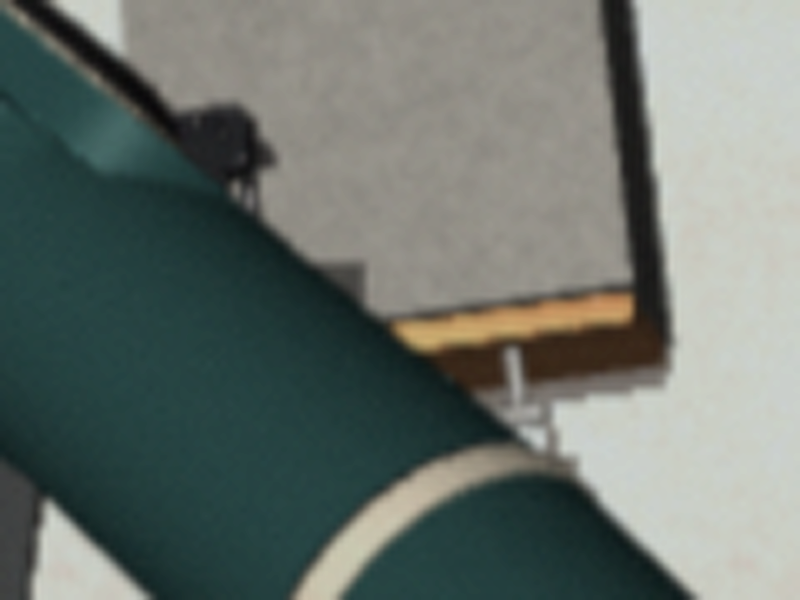

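Emit:
{"api": "apply_moves", "payload": {
  "dr": [
    [0.004,0.004,0],
    [0.004,0.004,-0.005],
    [0,0,0],
    [0,0,0]
  ],
  "slide": [
    [0,-3,18],
    [0,-3,18],
    [0,0,0],
    [0,0,0]
  ],
  "gripper": [22,22,22,22]
}}

```text
clock: 4.12
tcp_pos: [572.5, 300.6, 226.2]
ee_rot: [1.112, 1.266, -1.117]
force: [-0.8, 0.3, -0.5]
finger_gap: 22.0
```

```bash
python3 -c "
from h import *
plan(573,305,107,7.3)
"
```

```text
t 4.12 tcp [572.5 300.6 226.2] gap 22.0 F [-0.8  0.3 -0.5] j [-0.03  0.56 -0.72  1.54  0.38  1.19 -0.69]
jaw yaw 7.3 turn [-0.     0.002  0.002] slide(now) [119.2   1.3  -4.5] slide(after turn) [119.2   1.1  -4.3]
jaw yaw 7.3 turn [ 3.142e+00  3.000e-03 -3.000e-03] slide(now) [119.2   1.3  -4.5] slide(after turn) [119.2  -1.1   4.3]
```

Good. Descend, then check the force.

Emit:
{"api": "apply_moves", "payload": {
  "dr": [
    [0,0,0],
    [0,0,0],
    [0,0,0],
    [0,0,0],
    [0,0,0],
    [0,0,0],
    [0,0,0],
    [0,0,0],
    [0,0,0],
    [0,0,0]
  ],
  "slide": [
    [20,1,0],
    [20,0,0],
    [20,0,0],
    [15,0,0],
    [10,0,0],
    [10,0,0],
    [10,0,0],
    [10,0,0],
    [3,0,0],
    [0,0,0]
  ],
  "gripper": [22,22,22,22,22,22,22,22,22,22]
}}

```text
clock: 4.95
tcp_pos: [575.6, 298.9, 105.6]
ee_rot: [1.119, 1.26, -1.115]
force: [0.2, 0.1, 0.1]
finger_gap: 22.0
```

```bash
python3 -c "
from h import *
plan(573,305,107,7.3)
im=viewer.read_camera('scene');a=cv2.resize(im[180:270,260:380],(800,600),interpolation=cv2.INTER_CUBIC);cv2.imwrite('pics/t2.png',cv2.convertScaleAbs(a[:,:,::-1],alpha=1.4))
"
```

```text
t 4.95 tcp [575.6 298.9 105.6] gap 22.0 F [0.2 0.1 0.1] j [-0.07  0.68 -0.65  1.64  0.48  0.99 -0.76]
jaw yaw 7.1 turn [-0.004  0.002 -0.005] slide(now) [-1.4 -1.8 -6.4] slide(after turn) [-1.4 -1.8 -6.4]
jaw yaw 7.1 turn [ 3.138 -0.008 -0.004] slide(now) [-1.4 -1.8 -6.4] slide(after turn) [-1.4  1.8  6.4]
```

View pics/t2.png

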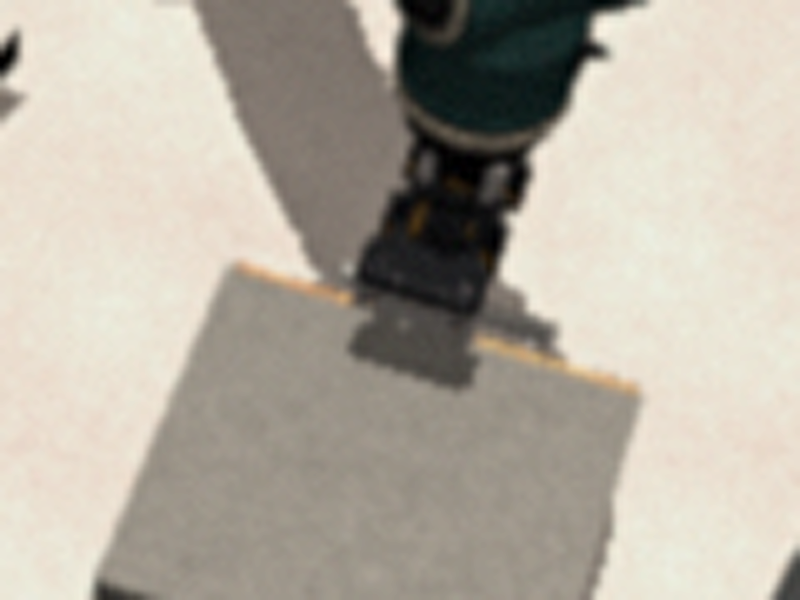

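Emit:
{"api": "apply_moves", "payload": {
  "dr": [
    [0,0,0],
    [0,0,0],
    [0,0,0],
    [0,0,0],
    [0,0,0]
  ],
  "slide": [
    [0,0,0],
    [0,0,0],
    [0,0,0],
    [0,0,0],
    [0,0,0]
  ],
  "gripper": [0,0,0,0,0],
  "force": 20
}}

```text
clock: 5.42
tcp_pos: [574.0, 299.0, 106.7]
ee_rot: [1.116, 1.261, -1.117]
force: [0.2, 0.8, -7.5]
finger_gap: 9.8
```

Emit:
{"api": "apply_moves", "payload": {
  "dr": [
    [0,0,0],
    [0,0,0],
    [0,0,0],
    [0,0,0],
    [0,0,0],
    [0,0,0],
    [0,0,0],
    [0,0,0],
    [0,0,0],
    [0,0,0]
  ],
  "slide": [
    [0,-8,0],
    [0,-15,0],
    [0,-15,0],
    [0,-15,0],
    [0,-15,0],
    [0,-15,0],
    [0,-15,0],
    [0,-15,0],
    [0,-15,0],
    [0,-8,0]
  ],
  "gripper": [0,0,0,0,0,0,0,0,0,0]
}}

```text
clock: 6.25
tcp_pos: [435.8, 280.3, 106.6]
ee_rot: [1.123, 1.256, -1.114]
force: [1.1, 2.4, -11.3]
finger_gap: 10.4
```

Emit:
{"api": "apply_moves", "payload": {
  "dr": [
    [0,0,0],
    [0,0,0],
    [0,0,0],
    [0,0,0],
    [0,0,0],
    [0,0,0]
  ],
  "slide": [
    [0,-7,0],
    [0,-6,0],
    [0,-5,0],
    [0,-5,0],
    [0,-5,0],
    [0,-3,0]
  ],
  "gripper": [0,0,0,0,0,0]
}}

```text
clock: 6.75
tcp_pos: [415.4, 277.4, 109.1]
ee_rot: [1.143, 1.244, -1.098]
force: [17.3, 4.0, -23.8]
finger_gap: 10.5
```

Emit:
{"api": "apply_moves", "payload": {
  "dr": [
    [0,0,0],
    [0,0,0],
    [0,0,0],
    [0,0,0],
    [0,0,0],
    [0,0,0],
    [0,0,0],
    [0,0,0],
    [0,0,0],
    [0,0,0],
    [0,0,0],
    [0,0,0]
  ],
  "slide": [
    [0,0,0],
    [0,0,0],
    [0,0,0],
    [0,0,0],
    [-10,0,0],
    [-20,0,0],
    [-30,0,0],
    [-30,0,0],
    [-30,0,0],
    [-30,0,0],
    [-20,0,0],
    [0,0,0]
  ],
  "gripper": [22,22,22,22,22,22,22,22,22,22,22,22]
}}

```text
clock: 7.75
tcp_pos: [407.5, 278.5, 292.1]
ee_rot: [1.141, 1.249, -1.094]
force: [0.1, -0.1, 0.1]
finger_gap: 22.4
```

```bash
python3 -c "
from h import *
plan(400,150,300,7.3)
S=np.array([621,311,139]);u=np.array([np.cos(np.radians(7.5)),np.sin(np.radians(7.5)),0])
K=S-u*(160-71);K[2]=110;print('key expected',K,proj('top',K),proj('scene',K))
"
```

```text
t 7.75 tcp [407.5 278.5 292.1] gap 22.4 F [ 0.1 -0.1  0.1] j [ 0.1   0.17 -0.85  1.85  0.15  1.15 -0.68]
jaw yaw 6.9 turn [-0.007 -0.008 -0.03 ] slide(now) [ -9.5 -22.6 126.6] slide(after turn) [ -7.9 -23.7 126.6]
jaw yaw 6.9 turn [ 3.134 -0.048  0.012] slide(now) [ -9.5 -22.6 126.6] slide(after turn) [  -7.9   23.7 -126.6]
key expected [532.76140734 299.38316889 110.        ] [163.03826403 206.03966036] [329.60502746 215.67705412]
```

Emit:
{"api": "apply_moves", "payload": {
  "dr": [
    [0,0,-0.015],
    [-0.007,-0.008,-0.015],
    [0,0,0],
    [0,0,0],
    [0,0,0],
    [0,0,0],
    [0,0,0],
    [0,0,0]
  ],
  "slide": [
    [0,0,35],
    [0,0,35],
    [0,0,35],
    [0,0,35],
    [0,0,35],
    [0,0,35],
    [0,0,20],
    [0,0,0]
  ],
  "gripper": [60,60,60,60,60,60,60,60]
}}

```text
clock: 8.42
tcp_pos: [434.0, 45.0, 294.1]
ee_rot: [1.109, 1.273, -1.104]
force: [0.4, -0.9, -0.6]
finger_gap: 59.9
```

```bash
python3 -c "
from h import *
plan(533,300,200,7.5)
o=[]
for c,x,y in (('top',120,170),('scene',290,180)):
    im=viewer.read_camera(c);cv2.imwrite('pics/'+c+'3.png',im[:,:,::-1]);o.append(cv2.resize(im[y:y+75,x:x+80],(400,375),interpolation=cv2.INTER_CUBIC))
    for r in nets.look_for(c,'key_grip')[:3]:
        u,v=r['centre'][0]*512,r['centre'][1]*384;print(c,r['p'],u,v,at(c,u,v,105))
    for r in nets.masks_of(c,'key_grip')[:1]:print(r['p'],r['region'].sum(),cv2.minAreaRect(cv2.findNonZero(r['region'].astype(np.uint8))))
cv2.imwrite('pics/t3.png',cv2.convertScaleAbs(np.hstack(o)[:,:,::-1],alpha=1.4))
"
```

```text
t 8.42 tcp [434.   45.  294.1] gap 59.9 F [ 0.4 -0.9 -0.6] j [ 0.47  0.03 -0.65  1.96  0.02  1.16 -0.05]
jaw yaw 7.9 turn [ 0.007 -0.003 -0.001] slide(now) [  95.1  133.1 -238.6] slide(after turn) [  94.1  131.5 -239.9]
jaw yaw 7.9 turn [-3.134e+00  2.000e-03 -5.000e-03] slide(now) [  95.1  133.1 -238.6] slide(after turn) [  94.1 -131.5  239.9]
top 0.68 163.2768 206.5152 [531.95131813 299.80629295 105.        ]
0.7 186 ((163.45904541015625, 206.34811401367188), (25.52981185913086, 8.879934310913086), 6.709836959838867)
scene 0.48 330.5984 219.1872 [542.79689992 308.49475725 105.        ]
0.5 174 ((328.20062255859375, 220.38214111328125), (21.468538284301758, 12.769391059875488), 28.610462188720703)
```

View pics/t3.png

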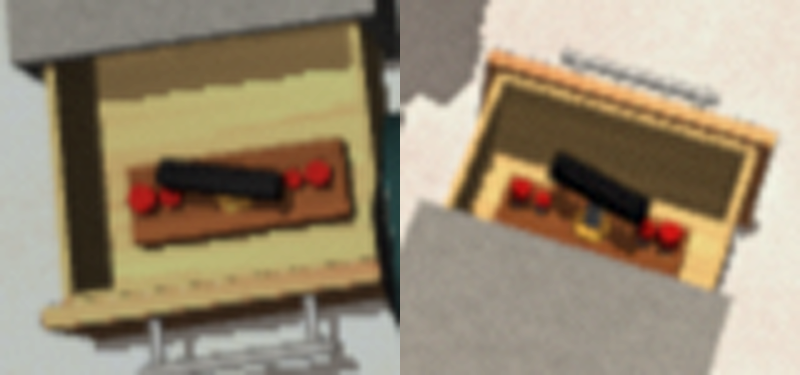

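```bash
python3 - <<'E'
from h import *
for c,z,e in(('top',107,((151.6,204.4),(176.6,207.4))),('scene',107,((321,213),(339.6,222)))):
    a,b=at(c,*e[0],z),at(c,*e[1],z);d=a-b;print(c,a,b,(a+b)/2,np.linalg.norm(d),np.degrees(np.arctan2(d[1],d[0]))%180)
im=cv2.imread("pics/top3.png")
g=im.max(2);m=(g<28).astype(np.uint8);m[:200]=0;m[213:]=0;m[:,:148]=0;m[:,180:]=0
n,l,st,ce=cv2.connectedComponentsWithStats(m);i=1+np.argmax(st[1:,4]);r=cv2.minAreaRect(cv2.findNonZero((l==i).astype(np.uint8)));print(st[i],ce[i],r)
bx=cv2.boxPoints(r);bx=bx[np.argsort(bx[:,0])];L=(bx[0]+bx[1])/2;Rr=(bx[2]+bx[3])/2
a,b=at('top',*L,106),at('top',*Rr,106);d=a-b;print((a+b)/2,np.linalg.norm(d),np.degrees(np.arctan2(d[1],d[0])))
plan(533,298,200,2.5)
E
```

```text
top [539.20473042 338.32490669 107.        ] [528.13919897 255.02286201 107.        ] [533.67196469 296.67388435 107.        ] 84.03378269861639 82.43334160423204
scene [534.7268725  264.43725862 107.        ] [539.90335175 344.21824519 107.        ] [537.31511213 304.3277519  107.        ] 79.94874454402739 86.28764608090778
[152 203  25   7 133] [163.96992481 205.87969925] ((164.01268005371094, 205.8223419189453), (24.366491317749023, 5.486022472381592), 4.085616588592529)
[534.09407915 297.21130348 106.        ] 81.19236271681638 85.19738040665787
t 8.72 tcp [433.9  49.9 294.3] gap 60.3 F [-0.4  0.  -0.9] j [ 0.47  0.03 -0.66  1.96  0.02  1.16 -0.05]
jaw yaw 8.3 turn [ 0.101 -0.004 -0.002] slide(now) [  95.4  133.8 -230.8] slide(after turn) [  94.3  109.9 -243.6]
jaw yaw 8.3 turn [-3.04e+00  3.00e-03 -6.00e-03] slide(now) [  95.4  133.8 -230.8] slide(after turn) [  94.3 -109.9  243.6]
```

Emit:
{"api": "apply_moves", "payload": {
  "dr": [
    [0.12,-0.002,-0.001],
    [0.12,-0.002,-0.001],
    [0,0,0],
    [0,0,0],
    [0,0,0],
    [0,0,0],
    [0,0,0],
    [0,0,0],
    [0,0,0],
    [0,0,0],
    [0,0,0],
    [0,0,0],
    [0,0,0]
  ],
  "slide": [
    [0,0,0],
    [0,0,0],
    [0,0,0],
    [0,5,-16],
    [0,10,-32],
    [0,10,-32],
    [0,10,-32],
    [0,10,-32],
    [0,10,-32],
    [0,10,-32],
    [0,10,-32],
    [0,4,-12],
    [0,0,0]
  ],
  "gripper": [50,50,50,50,50,50,50,50,50,50,50,50,50]
}}

```text
clock: 9.8
tcp_pos: [533.6, 315.2, 292.5]
ee_rot: [1.248, 1.188, -1.249]
force: [-0.2, 0.8, -0.3]
finger_gap: 50.0
```

```bash
python3 -c "
from h import *
plan(534.5,299,105,-5.5)
"
```

```text
t 9.8 tcp [533.6 315.2 292.5] gap 50.0 F [-0.2  0.8 -0.3] j [-0.03  0.46 -0.76  1.53  0.32  1.28 -0.89]
jaw yaw -3.0 turn [ 0.043 -0.002  0.003] slide(now) [187.5   2.3  16.6] slide(after turn) [187.5   2.5  16.1]
jaw yaw -3.0 turn [-3.098e+00 -5.000e-03 -3.000e-03] slide(now) [187.5   2.3  16.6] slide(after turn) [187.5  -2.5 -16.1]
```

Emit:
{"api": "apply_moves", "payload": {
  "dr": [
    [0.043,-0.002,0.003],
    [0,0,0],
    [0,0,0],
    [0,0,0],
    [0,0,0],
    [0,0,0],
    [0,0,0]
  ],
  "slide": [
    [10,2,8],
    [20,1,7],
    [30,0,1],
    [30,0,0],
    [20,0,0],
    [0,0,0],
    [0,0,0]
  ],
  "gripper": [50,50,50,50,50,50,50]
}}

```text
clock: 10.38
tcp_pos: [532.4, 301.5, 179.3]
ee_rot: [1.261, 1.179, -1.257]
force: [-0.1, 0.6, 0.6]
finger_gap: 50.2
```

```bash
python3 -c "
from h import *
plan(534.5,299,105,-5.5)
"
```

```text
t 10.38 tcp [532.4 301.5 179.3] gap 50.2 F [-0.1  0.6  0.6] j [-0.04  0.54 -0.71  1.68  0.39  1.07 -0.94]
jaw yaw -3.9 turn [ 0.029 -0.003  0.001] slide(now) [74.3  2.3  2.6] slide(after turn) [74.3  2.4  2.3]
jaw yaw -3.9 turn [-3.113e+00 -1.000e-03 -5.000e-03] slide(now) [74.3  2.3  2.6] slide(after turn) [74.3 -2.4 -2.3]
```

Emit:
{"api": "apply_moves", "payload": {
  "dr": [
    [0.029,-0.003,0],
    [0,0,0],
    [0,0,0],
    [0,0,0],
    [0,0,0],
    [0,0,0],
    [0,0,0]
  ],
  "slide": [
    [10,2,2],
    [20,0,0],
    [20,0,0],
    [14,0,0],
    [8,0,0],
    [0,0,0],
    [0,0,0]
  ],
  "gripper": [50,50,50,50,50,50,50]
}}

```text
clock: 10.97
tcp_pos: [537.5, 301.4, 114.4]
ee_rot: [1.283, 1.163, -1.266]
force: [-0.8, -0.7, -0.4]
finger_gap: 49.9
```

```bash
python3 -c "
from h import *
plan(534.5,299,105,-5.5)
"
```

```text
t 10.97 tcp [537.5 301.4 114.4] gap 49.9 F [-0.8 -0.7 -0.4] j [-0.07  0.62 -0.67  1.72  0.46  0.95 -1.01]
jaw yaw -5.1 turn [ 0.007 -0.006 -0.008] slide(now) [ 9.3 -2.9  2.7] slide(after turn) [ 9.4 -2.8  2.6]
jaw yaw -5.1 turn [-3.135  0.013 -0.009] slide(now) [ 9.3 -2.9  2.7] slide(after turn) [ 9.4  2.8 -2.6]
```

Emit:
{"api": "apply_moves", "payload": {
  "dr": [
    [0.007,-0.006,-0.008],
    [0,0,0],
    [0,0,0],
    [0,0,0],
    [0,0,0],
    [0,0,0],
    [0,0,0],
    [0,0,0],
    [0,0,0]
  ],
  "slide": [
    [5,-2,2],
    [4,0,0],
    [0,0,0],
    [0,0,0],
    [0,0,0],
    [0,0,0],
    [0,0,0],
    [0,0,0],
    [0,0,0]
  ],
  "gripper": [50,50,50,0,0,0,0,0,0],
  "force": 5
}}

```text
clock: 11.72
tcp_pos: [536.5, 300.3, 108.3]
ee_rot: [1.282, 1.161, -1.277]
force: [0.9, 0.2, -1.7]
finger_gap: 20.1
```

```bash
python3 -c "
from h import *
plan(534.5,299,105,-5.5)
print(arm.sense()['ft_torque'])
"
```

```text
t 11.72 tcp [536.5 300.3 108.3] gap 20.1 F [ 0.9  0.2 -1.7] j [-0.08  0.63 -0.66  1.72  0.46  0.95 -1.02]
jaw yaw -5.5 turn [-0.001 -0.001 -0.003] slide(now) [ 3.3 -1.9  1.5] slide(after turn) [ 3.3 -1.9  1.5]
jaw yaw -5.5 turn [ 3.141e+00 -4.000e-03  2.000e-03] slide(now) [ 3.3 -1.9  1.5] slide(after turn) [ 3.3  1.9 -1.5]
[-0.05845652  0.00180774 -0.00876507]
```

Emit:
{"api": "apply_moves", "payload": {
  "dr": [
    [0,0,0],
    [0,0,0],
    [0,0,0],
    [0,0,0],
    [0,0,0],
    [0,0,0],
    [0,0,0],
    [0,0,0],
    [0,0,0],
    [0,0,0],
    [0,0,0]
  ],
  "slide": [
    [0,0,0],
    [0,0,0],
    [0,0,0],
    [-6,0,0],
    [-12,0,0],
    [-20,0,0],
    [-30,0,0],
    [-30,0,0],
    [-30,0,0],
    [-12,0,0],
    [0,0,0]
  ],
  "gripper": [0,0,0,0,0,0,0,0,0,0,0],
  "force": 50
}}

```text
clock: 12.63
tcp_pos: [534.2, 300.1, 259.1]
ee_rot: [1.279, 1.163, -1.278]
force: [0.2, -0.1, -3.0]
finger_gap: 19.9
```

```bash
python3 -c "
from h import *
plan(573,-144.5,240,-4.6)
plan(573,-144.5,240,85.4)
"
```

```text
t 12.63 tcp [534.2 300.1 259.1] gap 19.9 F [ 0.2 -0.1 -3. ] j [-0.02  0.46 -0.74  1.59  0.33  1.21 -0.92]
jaw yaw -5.4 turn [-0.014 -0.001 -0.   ] slide(now) [ 18.8  80.6 438.9] slide(after turn) [ 19.1  74.3 440. ]
jaw yaw -5.4 turn [ 3.127e+00 -0.000e+00  1.000e-03] slide(now) [ 18.8  80.6 438.9] slide(after turn) [  19.1  -74.3 -440. ]
t 12.63 tcp [534.2 300.1 259.1] gap 19.9 F [ 0.2 -0.1 -3. ] j [-0.02  0.46 -0.74  1.59  0.33  1.21 -0.92]
jaw yaw -5.4 turn [-1.585e+00 -0.000e+00 -1.000e-03] slide(now) [ 18.8  80.6 438.9] slide(after turn) [  19.1 -440.    74.3]
jaw yaw -5.4 turn [ 1.556e+00 -1.000e-03  0.000e+00] slide(now) [ 18.8  80.6 438.9] slide(after turn) [ 19.1 440.  -74.3]
```

Emit:
{"api": "apply_moves", "payload": {
  "dr": [
    [0,0,0],
    [0,0,0],
    [0,0,0],
    [0,0,0],
    [0,0,0],
    [0,0,0],
    [0,0,0],
    [0,0,0],
    [0,0,0],
    [0,0,0],
    [0,0,0],
    [0,0,0],
    [0,0,0],
    [0,0,0],
    [0,0,0],
    [0,0,0],
    [0,0,0],
    [0,0,0]
  ],
  "slide": [
    [0,2,10],
    [0,4,20],
    [0,5,30],
    [0,6,30],
    [0,6,30],
    [0,6,30],
    [0,6,30],
    [0,6,30],
    [0,6,30],
    [0,6,30],
    [0,6,30],
    [0,6,30],
    [0,5,30],
    [0,5,30],
    [0,4,20],
    [0,2,10],
    [0,0,0],
    [0,0,0]
  ],
  "gripper": [0,0,0,0,0,0,0,0,0,0,0,0,0,0,0,0,0,0]
}}

```text
clock: 14.13
tcp_pos: [563.0, -158.3, 241.9]
ee_rot: [1.27, 1.179, -1.298]
force: [-0.7, 0.7, -3.5]
finger_gap: 19.5
```

```bash
python3 -c "
from h import *
plan(573,-144.5,190,-4.6)
"
```

```text
t 14.13 tcp [ 563.  -158.3  241.9] gap 19.5 F [-0.7  0.7 -3.5] j [ 0.69  0.41 -0.61  1.67  0.25  1.17 -0.09]
jaw yaw -5.6 turn [-0.017  0.     0.024] slide(now) [ 51.7   9.8 -14.7] slide(after turn) [ 51.9   8.9 -14.6]
jaw yaw -5.6 turn [ 3.124e+00  3.700e-02 -1.000e-03] slide(now) [ 51.7   9.8 -14.7] slide(after turn) [51.9 -8.9 14.6]
```

Emit:
{"api": "apply_moves", "payload": {
  "dr": [
    [-0.008,0,0.012],
    [-0.008,0,0.012],
    [0,0,0],
    [0,0,0],
    [0,0,0],
    [0,0,0]
  ],
  "slide": [
    [10,5,-6],
    [20,4,-6],
    [20,0,-2],
    [10,0,0],
    [0,0,0],
    [0,0,0]
  ],
  "gripper": [0,0,0,0,0,0]
}}

```text
clock: 14.63
tcp_pos: [572.6, -136.5, 179.7]
ee_rot: [1.264, 1.175, -1.261]
force: [0.4, -0.3, -2.3]
finger_gap: 19.6
```

```bash
python3 -c "
from h import *
plan(573,-144.5,165,-4.6)
o=[]
for c,x,y in (('top',270,165),('scene',195,130)):
    im=viewer.read_camera(c);cv2.imwrite('pics/'+c+'4.png',im[:,:,::-1]);o.append(cv2.resize(im[y:y+75,x:x+60],(400,500),interpolation=cv2.INTER_CUBIC))
cv2.imwrite('pics/t4.png',cv2.convertScaleAbs(np.hstack(o)[:,:,::-1],alpha=1.6))
"
```

```text
t 14.63 tcp [ 572.6 -136.5  179.7] gap 19.6 F [ 0.4 -0.3 -2.3] j [ 0.65  0.47 -0.6   1.74  0.3   1.02 -0.14]
jaw yaw -4.1 turn [ 0.008 -0.002 -0.001] slide(now) [14.7  1.   8. ] slide(after turn) [14.7  1.1  8. ]
jaw yaw -4.1 turn [-3.134e+00  2.000e-03 -3.000e-03] slide(now) [14.7  1.   8. ] slide(after turn) [14.7 -1.1 -8. ]
```

View pics/t4.png

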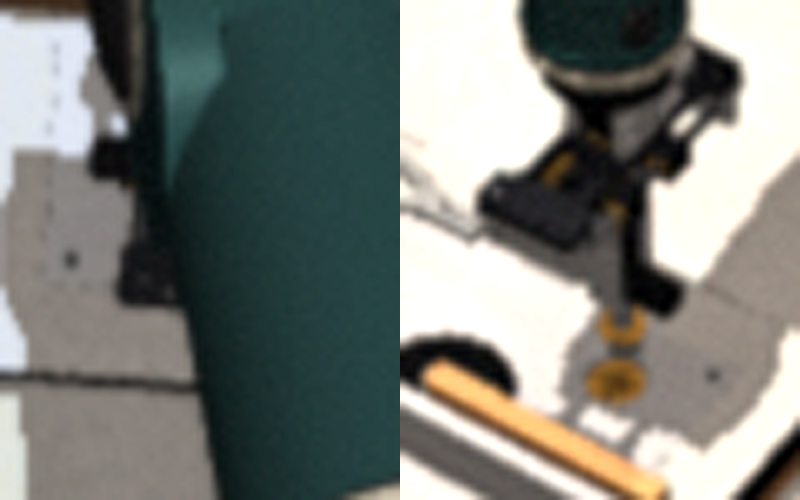

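```bash
cat >> h.py <<'E'
def brass(fn,x0,y0,x1,y1,lo=(12,90,30),hi=(38,255,255)):
    im=cv2.imread(fn);h=cv2.cvtColor(im,cv2.COLOR_BGR2HSV);m=cv2.inRange(h,lo,hi);k=np.zeros_like(m);k[y0:y1,x0:x1]=m[y0:y1,x0:x1]
    n,l,s,c=cv2.connectedComponentsWithStats(k)
    for i in range(1,n):
        if s[i,4]>5:print(s[i],c[i].round(2))
    return k
E
python3 - <<'E'
from h import *
k=brass("pics/scene4.png",218,170,238,196)
print("\n".join("".join("#" if v else "." for v in r[218:238]) for r in k[170:196]))
brass("pics/scene0.png",218,176,238,196)
for z in(123.4,125.4,127.4):print(z,at("scene",228.45,178.9,z))
print(at("scene",227.5,187.15,69))
E
```

```text
[225 176   7   6  31] [228.13 178.84]
[223 184   9   7  50] [227.16 186.72]
[218 193   5   3   9] [219.44 194.44]
....................
....................
....................
....................
....................
....................
........#...##......
.......##...##......
.......##..###......
.......#######......
.......#######......
........#####.......
....................
....................
.......######.......
......########......
.....#########......
.....#########......
.....#########......
......#######.......
.........##.........
....................
....................
#...................
###.................
#####...............
[223 184   9   6  46] [227.   186.61]
[218 194   4   2   6] [219.17 194.67]
123.4 [ 570.61820293 -134.86239394  123.4       ]
125.4 [ 572.1155486  -133.86401917  125.4       ]
127.4 [ 573.61289427 -132.86564441  127.4       ]
[ 571.70266184 -141.37765068   69.        ]
```

Emit:
{"api": "apply_moves", "payload": {
  "dr": [
    [0.008,-0.002,0],
    [0,0,0],
    [0,0,0],
    [0,0,0]
  ],
  "slide": [
    [5,0,4],
    [5,0,4],
    [5,0,0],
    [0,0,0]
  ],
  "gripper": [0,0,0,0]
}}

```text
clock: 15.07
tcp_pos: [573.3, -146.7, 166.4]
ee_rot: [1.271, 1.163, -1.267]
force: [-0.2, -0.0, -2.8]
finger_gap: 19.7
```

```bash
python3 - <<'E'
from h import *
plan(572.6,-144.2,155,-4.6)
im=viewer.read_camera('scene');cv2.imwrite('pics/scene5.png',im[:,:,::-1])
k=brass("pics/scene5.png",218,170,238,193)
print("\n".join("".join("#" if v else "." for v in r[218:238]) for r in k[174:193]))
E
```

```text
t 15.07 tcp [ 573.3 -146.7  166.4] gap 19.7 F [-0.2 -0.  -2.8] j [ 0.65  0.49 -0.59  1.75  0.32  1.   -0.14]
jaw yaw -4.8 turn [-0.003  0.002 -0.006] slide(now) [11.4 -0.9 -2.5] slide(after turn) [11.4 -0.9 -2.5]
jaw yaw -4.8 turn [ 3.139e+00 -9.000e-03 -3.000e-03] slide(now) [11.4 -0.9 -2.5] slide(after turn) [11.4  0.9  2.5]
[223 177   7   6  29] [226.03 179.93]
[223 184   9   7  47] [227.17 186.89]
....................
....................
....................
..........#.........
.....##..###........
.....##..###........
.....#######........
.....######.........
......#####.........
....................
.........###........
......########......
.....#########......
.....#########......
.....#########......
......#######.......
.........##.........
....................
....................
```

Emit:
{"api": "apply_moves", "payload": {
  "dr": [
    [0,0.002,-0.006],
    [0,0,0],
    [0,0,0],
    [0,0,0],
    [0,0,0],
    [0,0,0]
  ],
  "slide": [
    [3,-1,-2],
    [4,0,0],
    [4,0,0],
    [4,0,0],
    [3,0,0],
    [0,0,0]
  ],
  "gripper": [0,0,0,0,0,0]
}}

```text
clock: 15.62
tcp_pos: [572.6, -144.4, 147.1]
ee_rot: [1.27, 1.169, -1.27]
force: [-0.4, -0.8, -2.4]
finger_gap: 19.8
```

```bash
python3 - <<'E'
from h import *
plan(572.6,-144.2,140,-4.6)
im=viewer.read_camera('scene');cv2.imwrite('pics/scene6.png',im[:,:,::-1])
k=brass("pics/scene6.png",218,170,238,193)
print("\n".join("".join("#" if v else "." for v in r[218:238]) for r in k[174:193]))
S=at("scene",227,187,69);z=arm.sense()["tcp_pos"][2]-9.3-45
print(proj("scene",[S[0],S[1],z]),"expected collar px")
E
```

```text
t 15.62 tcp [ 572.6 -144.4  147.1] gap 19.8 F [-0.4 -0.8 -2.4] j [ 0.64  0.51 -0.58  1.76  0.33  0.97 -0.16]
jaw yaw -4.8 turn [-0.003 -0.     0.001] slide(now) [ 7.1 -0.  -0.2] slide(after turn) [ 7.1 -0.  -0.2]
jaw yaw -4.8 turn [3.139e+00 1.000e-03 0.000e+00] slide(now) [ 7.1 -0.  -0.2] slide(after turn) [7.1 0.  0.2]
[223 180   9  11  66] [227.08 185.38]
....................
....................
....................
....................
....................
....................
...........#........
......##..###.......
......##..###.......
.....####.###.......
......#######.......
......########......
.....#########......
.....###...###......
.....#########......
......#######.......
.........##.........
....................
....................
[226.75833285 183.21479328] expected collar px
```

Emit:
{"api": "apply_moves", "payload": {
  "dr": [
    [0,0,0],
    [0,0,0],
    [0,0,0],
    [0,0,0],
    [0,0,0],
    [0,0,0]
  ],
  "slide": [
    [2,0,0],
    [2,0,0],
    [2,0,0],
    [2,0,0],
    [2,0,0],
    [0,0,0]
  ],
  "gripper": [0,0,0,0,0,0]
}}

```text
clock: 16.17
tcp_pos: [573.3, -143.9, 138.0]
ee_rot: [1.27, 1.168, -1.269]
force: [-3.3, 1.1, 6.3]
finger_gap: 19.5
```

Emit:
{"api": "apply_moves", "payload": {
  "dr": [
    [0,0,0],
    [0,0,0]
  ],
  "slide": [
    [2,0,0],
    [0,0,0]
  ],
  "gripper": [0,0,0]
}}

```text
$.gripper: bad value
```

```bash
python3 - <<'E'
from h import *
plan(572.6,-144.2,140,-4.6);print(arm.sense()["ft_torque"])
E
```

```text
t 16.17 tcp [ 573.3 -143.9  138. ] gap 19.5 F [-3.3  1.1  6.3] j [ 0.63  0.52 -0.58  1.77  0.34  0.95 -0.17]
jaw yaw -4.7 turn [-0.002  0.    -0.001] slide(now) [-2.  -0.7  0.3] slide(after turn) [-2.  -0.7  0.3]
jaw yaw -4.7 turn [ 3.139e+00 -1.000e-03 -0.000e+00] slide(now) [-2.  -0.7  0.3] slide(after turn) [-2.   0.7 -0.3]
[0.12173787 0.87943037 0.10037229]
```

Emit:
{"api": "apply_moves", "payload": {
  "dr": [
    [0,0,0],
    [0,0,0],
    [0,0,0]
  ],
  "slide": [
    [0,-1,0],
    [2,0,0],
    [0,0,0]
  ],
  "gripper": [0,0,0]
}}

```text
clock: 16.42
tcp_pos: [573.2, -143.9, 137.3]
ee_rot: [1.27, 1.166, -1.268]
force: [-3.6, 0.5, 7.1]
finger_gap: 19.9
```

```bash
python3 - <<'E'
from h import *
plan(572.6,-144.2,140,-4.6);print(arm.sense()["ft_torque"])
im=viewer.read_camera('scene');cv2.imwrite('pics/scene7.png',im[:,:,::-1])
k=brass("pics/scene7.png",218,170,238,193)
print("\n".join("".join("#" if v else "." for v in r[218:238]) for r in k[174:193]))
E
```

```text
t 16.42 tcp [ 573.2 -143.9  137.3] gap 19.9 F [-3.6  0.5  7.1] j [ 0.63  0.52 -0.58  1.77  0.34  0.95 -0.17]
jaw yaw -4.7 turn [-0.002  0.001 -0.003] slide(now) [-2.7 -0.6  0.4] slide(after turn) [-2.7 -0.6  0.4]
jaw yaw -4.7 turn [ 3.14e+00 -5.00e-03 -2.00e-03] slide(now) [-2.7 -0.6  0.4] slide(after turn) [-2.7  0.6 -0.4]
[0.15132835 1.06409309 0.10517285]
[223 182   9   9  54] [227.13 186.24]
....................
....................
....................
....................
....................
....................
....................
....................
..........##........
......##..###.......
......##..###.......
......#######.......
.....#########......
.....#########......
.....#########......
......##.####.......
.........##.........
....................
....................
```

Emit:
{"api": "apply_moves", "payload": {
  "dr": [
    [0,0,0],
    [0,0,0],
    [0,0,0],
    [0,0,0],
    [0,0,0]
  ],
  "slide": [
    [-4,-1,0],
    [0,-2,0],
    [0,0,0],
    [2,0,0],
    [0,0,0]
  ],
  "gripper": [0,0,0,0,0]
}}

```text
clock: 16.88
tcp_pos: [571.8, -143.7, 141.0]
ee_rot: [1.271, 1.162, -1.264]
force: [2.0, -0.2, -3.5]
finger_gap: 19.6
```

```bash
python3 - <<'E'
from h import *
plan(572.6,-144.2,140,-4.6);print(arm.sense()["ft_torque"])
E
```

```text
t 16.88 tcp [ 571.8 -143.7  141. ] gap 19.6 F [ 2.  -0.2 -3.5] j [ 0.64  0.51 -0.58  1.78  0.34  0.95 -0.16]
jaw yaw -4.7 turn [-0.002  0.002 -0.008] slide(now) [1.  0.9 0.4] slide(after turn) [1.  0.9 0.4]
jaw yaw -4.7 turn [ 3.14e+00 -1.20e-02 -3.00e-03] slide(now) [1.  0.9 0.4] slide(after turn) [ 1.  -0.9 -0.4]
[-0.00255433 -0.59658173  0.06654816]
```

Emit:
{"api": "apply_moves", "payload": {
  "dr": [
    [0,0.002,-0.008],
    [0,0,0],
    [0,0,0],
    [0,0,0],
    [0.03,0,0],
    [0.03,0,0],
    [0.03,0,0],
    [0,0,0]
  ],
  "slide": [
    [0,0.8,0],
    [1.5,0,0],
    [1.5,0,0],
    [0,0,0],
    [0.5,0,0],
    [0.5,0,0],
    [0.5,0,0],
    [0,0,0]
  ],
  "gripper": [0,0,0,0,0,0,0,0]
}}

```text
clock: 17.55
tcp_pos: [573.1, -143.8, 136.9]
ee_rot: [1.336, 1.123, -1.338]
force: [-1.4, 0.4, 6.9]
finger_gap: 19.6
```

```bash
python3 - <<'E'
from h import *
plan(572.6,-144.2,140,-4.6);print(arm.sense()["ft_torque"])
E
```

```text
t 17.55 tcp [ 573.1 -143.8  136.9] gap 19.6 F [-1.4  0.4  6.9] j [ 0.62  0.52 -0.56  1.77  0.33  0.95 -0.25]
jaw yaw -10.0 turn [-0.094  0.     0.002] slide(now) [-3.1 -0.5  0.5] slide(after turn) [-3.1 -0.5  0.4]
jaw yaw -10.0 turn [ 3.047  0.004 -0.   ] slide(now) [-3.1 -0.5  0.5] slide(after turn) [-3.1  0.5 -0.4]
[-0.02077268  0.25099516  0.44150334]
```

Emit:
{"api": "apply_moves", "payload": {
  "dr": [
    [-0.05,0,0],
    [-0.05,0,0],
    [-0.02,0,0],
    [0,0,0]
  ],
  "slide": [
    [0,0,0],
    [0,-0.5,0],
    [0,0,0],
    [0,0,0]
  ],
  "gripper": [0,0,0,0]
}}

```text
clock: 17.88
tcp_pos: [572.9, -143.8, 137.0]
ee_rot: [1.244, 1.188, -1.248]
force: [1.1, 0.3, 3.0]
finger_gap: 19.9
```

```bash
python3 - <<'E'
from h import *
plan(572.6,-144.2,140,-4.6);print(arm.sense()["ft_torque"])
E
```

```text
t 17.88 tcp [ 572.9 -143.8  137. ] gap 19.9 F [1.1 0.3 3. ] j [ 0.64  0.53 -0.58  1.77  0.35  0.96 -0.14]
jaw yaw -2.8 turn [0.031 0.    0.003] slide(now) [-3.  -0.3  0.4] slide(after turn) [-3.  -0.2  0.4]
jaw yaw -2.8 turn [-3.111e+00 -5.000e-03  1.000e-03] slide(now) [-3.  -0.3  0.4] slide(after turn) [-3.   0.2 -0.4]
[-0.06443278 -0.39255358  0.12670098]
```

Emit:
{"api": "apply_moves", "payload": {
  "dr": [
    [-0.03,0,0],
    [-0.02,0,0],
    [0,0,0],
    [0,0,0],
    [0,0,0]
  ],
  "slide": [
    [0,0,0],
    [0,0,0],
    [2,0,0],
    [2,0,0],
    [0,0,0]
  ],
  "gripper": [0,0,0,0,0]
}}

```text
clock: 18.3
tcp_pos: [572.5, -143.7, 131.3]
ee_rot: [1.209, 1.213, -1.214]
force: [2.4, -0.5, -1.1]
finger_gap: 19.2
```

```bash
python3 - <<'E'
from h import *
plan(572.6,-144.2,140,-4.6);print(arm.sense()["ft_torque"])
im=viewer.read_camera('scene');cv2.imwrite('pics/scene8.png',im[:,:,::-1])
cv2.imwrite('pics/t8.png',cv2.convertScaleAbs(cv2.resize(im[150:210,187:267],(800,600),interpolation=cv2.INTER_CUBIC)[:,:,::-1],alpha=1.6))
E
```

```text
t 18.3 tcp [ 572.5 -143.7  131.3] gap 19.2 F [ 2.4 -0.5 -1.1] j [ 0.64  0.54 -0.59  1.77  0.36  0.95 -0.1 ]
jaw yaw -0.1 turn [ 0.078 -0.001  0.005] slide(now) [-8.7  0.1  0.5] slide(after turn) [-8.7  0.2  0.5]
jaw yaw -0.1 turn [-3.063e+00 -8.000e-03 -1.000e-03] slide(now) [-8.7  0.1  0.5] slide(after turn) [-8.7 -0.2 -0.5]
[-0.07347229 -0.82155771  0.07591928]
```

View pics/t8.png

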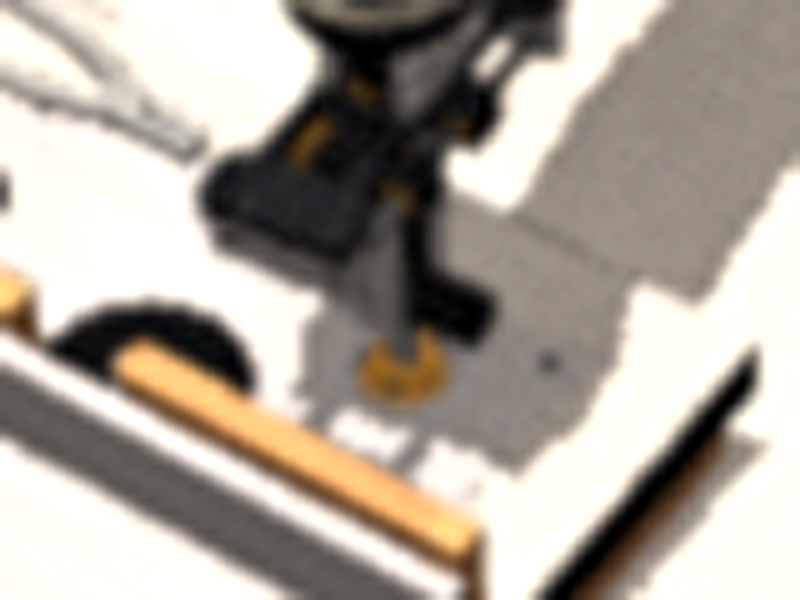

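Emit:
{"api": "apply_moves", "payload": {
  "dr": [
    [0,0,0.004],
    [0,0,0],
    [0,0,0],
    [0,0,0],
    [0,0,0],
    [0,0,0]
  ],
  "slide": [
    [1.5,0.6,0],
    [2,0,0],
    [2,0,0],
    [2,0,0],
    [2,0,0],
    [0,0,0]
  ],
  "gripper": [0,0,0,0,0,0]
}}

```text
clock: 18.85
tcp_pos: [572.8, -143.7, 121.5]
ee_rot: [1.211, 1.209, -1.213]
force: [-2.7, 0.3, 7.7]
finger_gap: 20.1
```

```bash
python3 - <<'E'
from h import *
plan(572.6,-144.2,114,-4.6);print(arm.sense()["ft_torque"])
E
```

```text
t 18.85 tcp [ 572.8 -143.7  121.5] gap 20.1 F [-2.7  0.3  7.7] j [ 0.64  0.55 -0.58  1.78  0.37  0.93 -0.11]
jaw yaw -0.2 turn [ 0.077 -0.     0.002] slide(now) [ 7.5 -0.2  0.5] slide(after turn) [ 7.5 -0.1  0.5]
jaw yaw -0.2 turn [-3.065e+00 -2.000e-03 -0.000e+00] slide(now) [ 7.5 -0.2  0.5] slide(after turn) [ 7.5  0.1 -0.5]
[0.12021551 0.56440021 0.03002035]
```

Emit:
{"api": "apply_moves", "payload": {
  "dr": [
    [0,0,0],
    [0,0,0],
    [0,0,0],
    [0,0,0],
    [0,0,0]
  ],
  "slide": [
    [2,0,0],
    [2,0,0],
    [2,0,0],
    [2,0,0],
    [0,0,0]
  ],
  "gripper": [0,0,0,0,0],
  "force": 60
}}

```text
clock: 19.27
tcp_pos: [573.7, -143.7, 117.8]
ee_rot: [1.21, 1.205, -1.214]
force: [-6.5, 1.3, 9.9]
finger_gap: 19.5
```

Emit:
{"api": "apply_moves", "payload": {
  "dr": [
    [0,0,0],
    [0,0,0],
    [0,0,0],
    [0,0,0]
  ],
  "slide": [
    [3,-1,0],
    [3,-0.5,0],
    [3,0,0],
    [3,0,0]
  ],
  "gripper": [0,0,0,0]
}}

```text
clock: 19.6
tcp_pos: [575.5, -143.9, 116.5]
ee_rot: [1.209, 1.195, -1.212]
force: [-22.5, 3.1, 55.4]
finger_gap: 19.4
```

```bash
python3 - <<'E'
from h import *
im=viewer.read_camera('scene')
plan(572.6,-144.2,114,-4.6);print(arm.sense()["ft_torque"])
E
```

```text
t 19.65 tcp [ 575.5 -143.8  116.5] gap 19.8 F [-21.4   3.1  56. ] j [ 0.63  0.55 -0.58  1.78  0.38  0.91 -0.12]
jaw yaw -0.2 turn [ 0.076  0.01  -0.007] slide(now) [ 2.5 -2.9  0.4] slide(after turn) [ 2.5 -2.9  0.6]
jaw yaw -0.2 turn [-3.066  0.011  0.015] slide(now) [ 2.5 -2.9  0.4] slide(after turn) [ 2.5  2.9 -0.6]
[0.50558983 5.99429513 0.06002981]
```

Emit:
{"api": "apply_moves", "payload": {
  "dr": [
    [0,0.005,-0.005],
    [0,0.005,-0.003],
    [0,0,0]
  ],
  "slide": [
    [0,-2,0],
    [0,-1,0],
    [1.5,-0.5,0]
  ],
  "gripper": [0,0,0]
}}

```text
clock: 19.9
tcp_pos: [573.8, -143.8, 119.1]
ee_rot: [1.212, 1.203, -1.211]
force: [-2.0, 0.9, 9.3]
finger_gap: 19.6
```

```bash
python3 - <<'E'
from h import *
for i in range(6):im=viewer.read_camera('scene')
plan(572.6,-144.2,114,-4.6);print(arm.sense()["ft_torque"])
E
```

```text
t 20.2 tcp [ 573.6 -143.7  118.6] gap 20.0 F [-0.6  0.1  9.3] j [ 0.63  0.55 -0.58  1.78  0.37  0.92 -0.11]
jaw yaw -0.2 turn [ 0.076  0.002 -0.003] slide(now) [ 4.6 -1.1  0.5] slide(after turn) [ 4.6 -1.   0.6]
jaw yaw -0.2 turn [-3.065e+00  4.000e-03  3.000e-03] slide(now) [ 4.6 -1.1  0.5] slide(after turn) [ 4.6  1.  -0.6]
[-0.11830968 -0.07472451  0.10704928]
```

Emit:
{"api": "apply_moves", "payload": {
  "dr": [
    [0,0,0],
    [0,0.003,-0.003],
    [0,0.003,-0.003]
  ],
  "slide": [
    [2,-0.5,0],
    [2,-1,0],
    [2,-1,0]
  ],
  "gripper": [0,0,0]
}}

```text
clock: 20.45
tcp_pos: [574.2, -143.9, 116.6]
ee_rot: [1.214, 1.206, -1.209]
force: [-6.8, -0.4, 37.1]
finger_gap: 19.4
```

```bash
python3 - <<'E'
from h import *
for i in range(4):im=viewer.read_camera('scene')
plan(572.6,-144.2,114,-4.6);print(arm.sense()["ft_torque"])
E
```

```text
t 20.65 tcp [ 574.1 -144.   116.8] gap 19.5 F [-6.2  0.4 27.2] j [ 0.64  0.55 -0.58  1.78  0.37  0.91 -0.11]
jaw yaw -0.2 turn [ 0.076 -0.001 -0.003] slide(now) [ 2.8 -1.5  0.2] slide(after turn) [ 2.8 -1.5  0.4]
jaw yaw -0.2 turn [-3.065e+00  5.000e-03 -2.000e-03] slide(now) [ 2.8 -1.5  0.2] slide(after turn) [ 2.8  1.5 -0.4]
[0.00961128 1.46524373 0.07839174]
```

```bash
python3 - <<'E'
from h import *
for i in range(8):im=viewer.read_camera('scene')
s=arm.sense();print(s["clock"],s["tcp_pos"],s["force"],s["finger_gap"])
cv2.imwrite('pics/t9.png',cv2.convertScaleAbs(cv2.resize(im[110:310,110:377],(800,600),interpolation=cv2.INTER_CUBIC)[:,:,::-1],alpha=1.4))
E
```

```text
21.05 [ 574.06735251 -143.94942549  116.77822522] [-5.38283731  0.73567335 28.83828061] 19.507979128191245
```

View pics/t9.png

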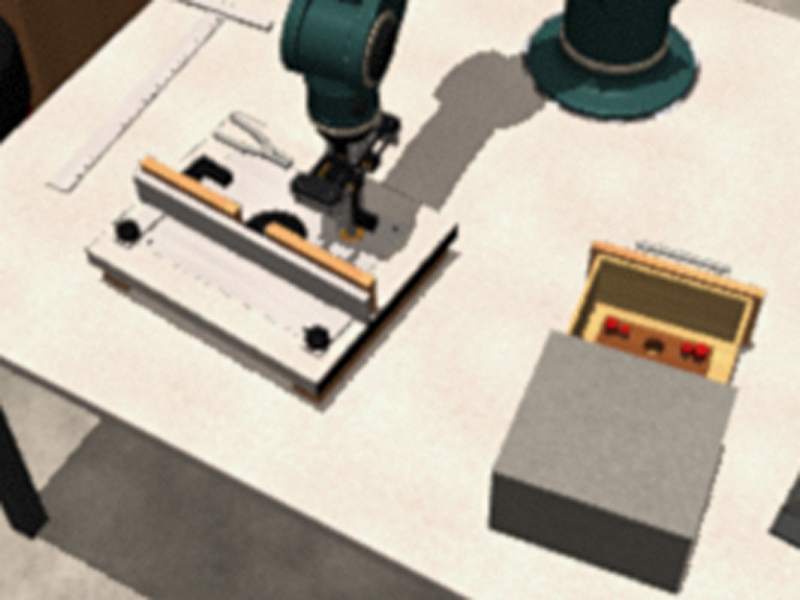

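```bash
python3 -c "
from h import *
print(ticket.close_job())"
```

```text
the job is handed in; nothing more can be done
None
```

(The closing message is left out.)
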